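# Dispense one feed ball into the blue pot

## Task

Stand the small blue pot upright on the shelf, centred under the spout of the ball dispenser. Then draw the dispenser's sprung slide out by its handle all the way to its stop, once, so that one feed ball drops into the pot, and ease the slide fully home by hand, never letting it snap back. The second ball stays in the dispenser, the pot stays under the spout, and the funnel, saucer, trowel and sprayer are left where they are.

Things in the scene. Friction and masses are not known exactly. Their poses are not given: they have to be found in the camera images.
- dispenser: Grey plastic ball dispenser, fixed. Origin: on the shelf top. z up; slide pulls out to -y; a chute (44 mm wide, y -52..-8 mm) slopes down to -x (towards the robot) and ends in the spout at x -122 mm. Deck and slide: x -34..34, y -55..115 mm, top 173 mm above the shelf; on it a clear hopper 44 mm square at (0, 30) mm, top 216 mm.
- spout (a point): Centre of the spout's downward opening (36 mm square, bottom edge 68 mm above the shelf), at (-100, -30, 68) mm in the dispenser frame. Outside 44 mm square, walls up to 94 mm above the shelf; the chute's walls rise to 103 mm at x -34 mm.
- slide (a joint): How far the sprung black slide is pulled out, m: 0 home, 0.060 at its stop. The spring pulls it home with about 4 N at 0 and 10 N at the stop. Let go when out, it snaps home.
- handle (a point): Grip point of the slide's handle, moving with it; at home at (0, -115, 162) mm in the dispenser frame. An upright black tab 14 mm thick (x), 30 mm long (y), top 13 mm above and bottom 23 mm below this point, open air below. At its outer end a cross plate 38 mm wide, 7 mm thick: a T from above.
- pot: Small blue glazed round pot, 58 mm high, 66 mm outside diameter from 15 mm up to the rim, wall 4 mm, open top, 0.15 to 0.3 kg. Origin: centre of its underside; z up. The only blue pot on the shelf; it stands on the left or on the right of the shelf.
- pot_rim (a point): Centre of the pot's mouth, 58 mm above its underside.
- ball_low_center (a point): Centre of the lower hard brown feed ball, 30 mm diameter, lying in the slide's pocket below the hopper: the one to be dispensed.
- ball_top_center (a point): Centre of the upper feed ball, 30 mm diameter, in the hopper. It drops into the slide's pocket when the slide comes home; it stays in the dispenser.
- shelf: Cement board on two cinder blocks, fixed. Board top 102 mm above the work surface, 440 mm (x) by 920 mm (y). Origin: work-surface level below the board's centre.
- funnel: Bystander: black plastic funnel standing mouth down, 96 mm wide, 105 mm high, on the side of the shelf where the pot is not. Origin: centre of its foot.
- saucer: Bystander: ceramic plant saucer, 130 mm wide, 18 mm high. Origin: centre of its underside.
- trowel: Bystander: steel trowel with wooden handle, about 310 mm long, lying behind the dispenser. Origin: underside, at the root of the blade; x along the blade.
- sprayer: Bystander: white plastic hand sprayer, 76 mm wide, 186 mm high, at the back left of the shelf. Origin: centre of its underside.
Mind the look-alikes: they are no part of the job. Several things have the shape of the pot; the one meant has the colours described above.

How it is judged (in metres and radians):
On the way, in this order (a step that is already met when the one before it is completed fails the run):
1. the pot stands upright on the shelf centred under the spout, let go (horizontal distance between pot_rim and spout below 0.014 m and height (world z) of pot between 0.098 and 0.106 m and angle between pot's own z axis and vertical below 0.1 rad and contact force between the fingers and pot below 0.1 N), for 0.2 s.
2. the slide is drawn out to its stop (value of joint slide above 0.056 m), for 0.2 s.
At the end, for the whole second after the job is handed in: The pot stands upright (within 0.1 rad) on the shelf with its mouth's centre within 14 mm of the spout's axis, at rest; the lower ball lies in the pot; the slide is home (within 4 mm); the upper ball is still in the dispenser (horizontal distance between pot_rim and spout below 0.014 m and height (world z) of pot between 0.098 and 0.106 m and angle between pot's own z axis and vertical below 0.1 rad and value of joint slide below 0.004 m and horizontal distance between ball_low_center and pot below 0.026 m and z of ball_low_center in the frame of pot between 0 and 0.04 m and z of ball_top_center in the frame of dispenser above 0.14 m and horizontal distance between ball_top_center and dispenser below 0.06 m and linear speed of pot below 0.02 m/s); the robot touches nothing.
It fails at once if the slide snaps back (faster than 0.3 m/s) (velocity of joint slide below -0.3 m/s).
It fails at once if the pot is tipped over (angle between pot's own z axis and vertical above 0.6 rad).
It fails at once if the funnel, saucer, trowel or sprayer is disturbed (moved over 30 mm) (distance of any of funnel, saucer, trowel, sprayer from where it was at the start of the episode above 0.03 m).
It also fails if it takes over 70 s, if anything falls off the work surface, if the arm or the gripper's body presses on something with over 40 N, if the wrist force passes 120 N, or if a joint passes its speed limit or range.

## Robot

A 6-joint arm with a two-finger parallel gripper is mounted at the origin on the work surface. World frame = base frame: x ahead of the robot, y to its left, z up, the work surface at z = 0. Lengths are in mm, angles in rad, forces in N, time in s.
With the tool pointing down it reaches from about 300 to 1000 mm from the base axis. Payload 5.1 kg.
Tool frame: the origin (TCP) lies midway between the tips of the shut fingers; the grasp point (between the pads) lies 19 mm behind it; z points along the fingers, y is the line along which they close (so a half turn about z gives the same grasp; the last joint's range is limited). The gripper opens to 95 mm and grips with 3 to 60 N. Pads are 20 mm wide; open, the fingers measure 119 mm over their backs; the gripper's body (75 mm by 180 mm) begins 59 mm behind the grasp point.
Start: joints at [1.215, 0.124, 1.65, -0, 1.367, -0.083], TCP at [175.15, 625.945, 214.656] pointing down, gripper open.
Joint ranges: [-2.61, 2.61], [-1.02, 2.33], [0.03, 2.71], [-1.35, 4.49], [0.32, 2.68], [-2.91, 2.91]. Speed limits (rad/s): [2.57, 2.57, 3.14, 3.14, 3.14, 3.14].

## Interface

Orientations are given as [roll, pitch, yaw] about the fixed x, y, z axes, in that order (R = Rz(yaw) Ry(pitch) Rx(roll)).
In Python, from cell import env gives the robot as it stands.
- The arm moves only by the shell command python3 -m jog 'ROWS' [FORCE]. ROWS is JSON, one flat list of numbers, 7 for each row, row after row: the shift along the world's x, y, z in units of 40 mm (1.0 is 40 mm), then the turn, a rotation vector about the world's x, y, z in units of 0.08 rad (1.0 is 0.08 rad), then the opening, from -1 (shut) to 1 (fully open). A call has exactly 5 rows; each row shifts and turns the commanded pose from where the row before left it; what a row does not reach is not made up. A row lasts 1/12 s, in which the tool goes at most 41.7 mm and 7.16 degrees, less where a joint would pass 70% of its speed; a pose out of reach is approached as far as the arm can. A call with a number of a shift or a turn outside -1 to 1 is refused whole. A call with a gripper value outside its range is refused whole. The fingers move at their own pace and stop on an object; FORCE is the grip in N (left out, the last holds). Time passes only in rows, so rows that do not move let the fingers close, or fill a call up. It gives the time, the measured TCP pose, the force, the opening and the grip force at its end, in the units of the state.
- env.state(): the state, without advancing time (a new reading comes with each control period).
- env.read_camera(name): name is "scene" or "side" or "wrist"; returns a dict with "pixels" (480x640x3 uint8, red, green, blue), "z_map" (480x640 float32, mm along the optical axis (not along the pixel's ray), 0 where there is no reading), "vertical_fov" (degrees; the focal length in pixels is half the picture's height over the tangent of half this angle, whatever the lens; pixels are square), "cx", "cy" (the principal point, pixels), "origin" and "rotation" of the camera in the world. Camera axes: x right, y up, looking along -z (the intrinsics and any distortion apply to the point x, -y, -z); pixel columns grow to the right and rows downward; lengths in mm; the calibration is good to about 2 mm. A picture is of the moment at which its call begins.
- env.finish_job(): hands the job in; it is judged then, once.
Trained networks look in the newest picture that a camera, given by its name, has taken for a name from the list of things; names that differ only in an ending like _2 or _b are one class to them, and where a whole thing is asked for, a point or a joint stands for the part that bears it (a point fixed in the world has none). Each returns a list of dicts, best first, with "score" (0 to 1); they miss things now and then, are a little off and sometimes report something else, mostly with a low value. They report only what shows in the picture. A call takes as long as a camera call. They do not tell look-alikes from the thing itself.
- env.recognise(name, camera): "position" ([x, y, z] in mm, in world coordinates, good to about 4 mm: the middle of the surface that is visible of it).
- env.place_of(name, camera): "position" ([x, y, z] in mm, in world coordinates, good to about 4 mm: a listed point, or the origin of a listed thing).
The state is a dict: "clock": time; "qpos": joint angles; "qvel": joint speeds; "joint_efforts": joint torques, N m; "position": TCP position; "ee_rot": TCP orientation; "force": force on the tool from outside, world axes, zero at the start; "moment": the same for the moment, N m; "opening": finger opening in mm; "grip_force": force on a finger pad.
Only numpy, scipy, OpenCV 4.12 (cv2) and the standard library are available. Lean on these libraries where they do the work, as an engineer would, in place of code of your own. Each camera call takes 0.05 s, during which the arm holds its last target. There are 200 camera calls.

## Working session

There is one attempt and no reset: what is moved stays moved. The work goes in short steps, Python scripts to look and compute and a shell command to move; the robot and the scene stay as the last step left them, time stands still between calls to the robot, and variables do not carry over. Pictures are saved under pics/ and viewed, at most 10 in all, crops included, and the job is handed in when it is done.

```bash
mkdir -p pics; cat > h.py <<'E'
from cell import env
import numpy as np, cv2
def cam(n):
    c=env.read_camera(n); c['f']=240/np.tan(np.radians(c['vertical_fov'])/2); return c
def save(c,fn): cv2.imwrite('pics/'+fn,c['pixels'][:,:,::-1])
def world(c):
    v,u=np.mgrid[:480,:640]; z=c['z_map']
    P=np.stack([(u-c['cx'])/c['f']*z,-(v-c['cy'])/c['f']*z,-z],-1)
    return P@np.array(c['rotation']).T+np.array(c['origin'])
E
python3 - <<'E'
from h import *
for n in ['scene','side']:
    c=cam(n); save(c,n+'0.png'); print(n,c.keys(),c['origin'],c['f'])
    W=world(c); np.savez('/tmp/%s0.npz'%n,W=W,p=c['pixels'],z=c['z_map'])
    for k in ['pot','dispenser','spout','handle','funnel','saucer','sprayer','pot_rim','trowel']:
        print(k,[(round(d['score'],2),np.round(d['position']).tolist()) for d in env.place_of(k,n)][:4])
print(env.state())
E
```

```text
scene dict_keys(['pixels', 'z_map', 'vertical_fov', 'cx', 'cy', 'origin', 'rotation', 'f']) [1290.35316252  275.24039992 1282.19318887] 599.6831813636227Traceback (most recent call last):
  File "<stdin>", line 4, in <module>
  File "h.py", line 9, in world
    return P@np.array(c['rotation']).T+np.array(c['origin'])
           ~~~~~~~~~~~~~~~~~~~~~~~~~~~^~~~~~~~~~~~~~~~~~~~~~
ValueError: operands could not be broadcast together with shapes (480,640) (3,)
```

```bash
sed -i "s/    return P@.*/    R=Rotation.from_euler('xyz',c['rotation']).as_matrix()\n    return P@R.T+np.array(c['origin'])/; s/^import numpy as np, cv2/import numpy as np, cv2\nfrom scipy.spatial.transform import Rotation/" h.py
python3 - <<'E'
from h import *
for n in ['scene','side']:
    c=cam(n); save(c,n+'0.png'); print(n,c['origin'],c['rotation'],c['f'])
    W=world(c); np.savez('/tmp/%s0.npz'%n,W=W,p=c['pixels'],z=c['z_map'])
    print(np.round(W[400,320]),np.round(W[240,320]))
    for k in ['pot','dispenser','spout','handle','funnel','saucer','sprayer','pot_rim','trowel']:
        print(k,[(round(d['score'],2),np.round(d['position']).tolist()) for d in env.place_of(k,n)][:4])
print(env.state())
E
```

```text
scene [1290.35316252  275.24039992 1282.19318887] [ 0.62217248 -0.0102232   1.95415234] 599.6831813636227
[836.  88.   5.] [613.  -4. 274.]
pot [(0.56, [543.0, -323.0, 105.0]), (0.56, [316.0, -185.0, 1.0])]
dispenser [(0.58, [626.0, 38.0, 108.0])]
spout [(0.81, [527.0, -11.0, 169.0])]
handle [(0.75, [643.0, -74.0, 261.0]), (0.54, [546.0, -328.0, 160.0])]
funnel [(0.95, [487.0, 343.0, 106.0])]
saucer [(0.62, [709.0, -284.0, 103.0])]
sprayer [(0.89, [697.0, 337.0, 102.0]), (0.2, [711.0, -282.0, 104.0])]
pot_rim [(0.72, [316.0, -181.0, 57.0]), (0.7, [543.0, -326.0, 159.0])]
trowel [(0.95, [784.0, 12.0, 103.0])]
side [514.65808076 897.59253217 764.6666229 ] [ 0.99881964  0.01494824 -3.12221396] 508.05840020914343
[527. 357. 113.] [531.   9. 191.]
pot [(0.82, [317.0, -184.0, 4.0]), (0.66, [542.0, -326.0, 104.0])]
dispenser [(0.96, [620.0, 38.0, 103.0])]
spout [(0.65, [529.0, -13.0, 170.0])]
handle [(0.89, [645.0, -75.0, 264.0])]
funnel [(0.72, [485.0, 341.0, 105.0])]
saucer [(0.58, [714.0, -286.0, 104.0])]
sprayer [(0.61, [694.0, 341.0, 103.0])]
pot_rim [(0.87, [543.0, -326.0, 162.0]), (0.64, [320.0, -187.0, 59.0])]
trowel [(0.68, [783.0, 12.0, 104.0])]
{'clock': 1.05, 'qpos': array([ 1.21538710e+00,  1.23813609e-01,  1.65029484e+00,  2.00636037e-05,
        1.36750054e+00, -8.26118818e-02]), 'qvel': array([-0.00183481,  0.00061243,  0.00080916,  0.0002567 ,  0.0014276 ,
        0.00057734]), 'joint_efforts': array([ 2.23005527e-04, -4.17583895e+01, -3.60241163e+01,  7.74154672e-02,
        4.25145007e-02,  7.02529874e-06]), 'position': array([175.15377947, 625.94650636, 214.65044919]), 'ee_rot': array([-3.14157800e+00, -2.09311344e-05,  2.86879126e+00]), 'force': array([-0.57942281, -0.14978639,  0.18631065]), 'moment': array([-0.04170235,  0.04201409, -0.06980323]), 'grip_force': 0.0, 'opening': 95.01527168148311}
```

View pics/scene0.png

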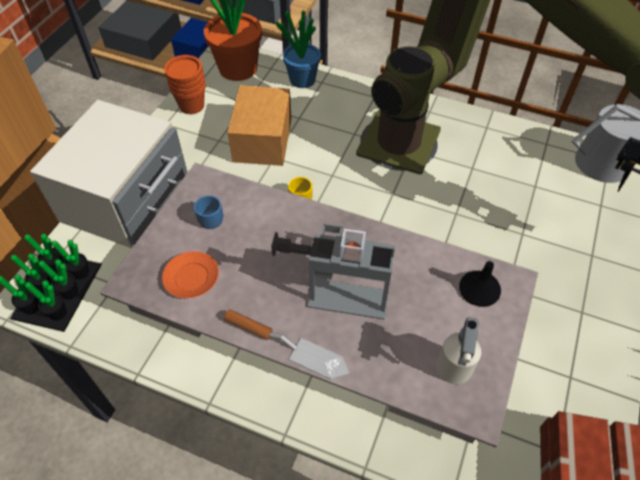

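View pics/side0.png

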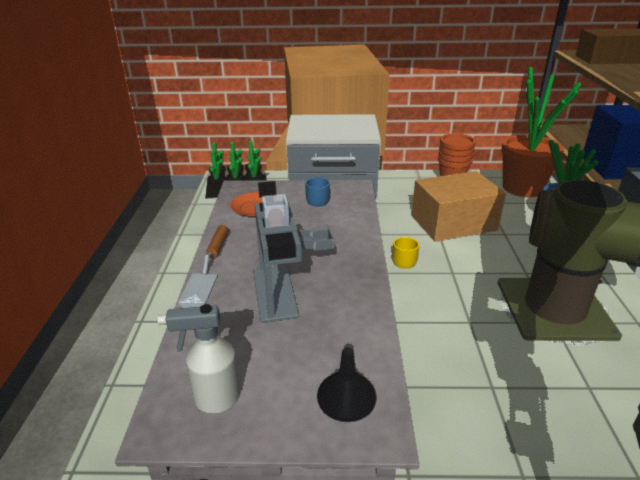

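The scene shows the blue pot at (208,212), and in the side view it is at (317,191). Look-alikes are the yellow pot (300,188), the blue plant pot on the floor (302,65) and the terracotta pots (185,85). I choose the blue one standing on the shelf. The funnel is at (480,288), the handle at (285,243).

```bash
python3 - <<'E'
from h import *
from scipy.optimize import least_squares
crops=[];A=[]
for n in ['scene','side']:
    d=np.load('/tmp/%s0.npz'%n); W=d['W'];p=d['p'].astype(int)
    m=(np.hypot(W[...,0]-543,W[...,1]+326)<60)&(W[...,2]>112)&(W[...,2]<175)
    Q=W[m]; print(n,'pot pts',len(Q),'z max',np.percentile(Q[:,2],[50,95,99]),'rgb',p[m].mean(0))
    R=Q[Q[:,2]>120]
    # outside wall / rim: points 115..150 on outer surface facing camera
    o=least_squares(lambda x:np.clip(np.hypot(R[:,0]-x[0],R[:,1]-x[1])-33,-6,20),[543,-326],loss='soft_l1').x
    print('circle',o); v,u=np.where(m);print('ext',Q[:,0].min(),Q[:,0].max(),Q[:,1].min(),Q[:,1].max())
    m2=(np.hypot(W[...,0]-622,W[...,1]-20)<260)&(W[...,2]>180)&(W[...,2]<330); A.append(W[m2])
    s=m2&(abs(W[...,2]-198)<6); T=W[s]; 
    print('shelf z',np.median(W[(abs(W[...,0]-600)<30)&(abs(W[...,1]-200)<40)][:,2]))
    c=d['p'][:,:,::-1]; v0,u0=(212,208) if n=='scene' else (191,317)
    crops.append(cv2.resize(c[v0-40:v0+40,u0-50:u0+50],(400,320)))
    v0,u0=(250,330) if n=='scene' else (235,285)
    crops.append(cv2.resize(c[v0-55:v0+55,u0-68:u0+68],(400,320)))
cv2.imwrite('pics/crop.png',cv2.resize(np.vstack([np.hstack(crops[:2]),np.hstack(crops[2:])]),(750,600)))
A=np.vstack(A)
# top view of heights, 1 px = 1mm (x down->up? x right, y up)
for lo,hi,nm in [(266,286,'deck'),(186,206,'spout')]:
    Q=A[(A[:,2]>lo)&(A[:,2]<hi)]
    print(nm,len(Q),cv2.minAreaRect(Q[:,:2].astype(np.float32)))
def res(x):
    c,s=np.cos(x[2]),np.sin(x[2]); d=Q[:,:2]-x[:2]; X=c*d[:,0]+s*d[:,1];Y=-s*d[:,0]+c*d[:,1]
    sd=lambda x0,x1,y0,y1:np.hypot(np.maximum(0,np.maximum(x0-X,X-x1)),np.maximum(0,np.maximum(y0-Y,Y-y1)))
    return np.minimum(sd(-34,34,-55,115),np.minimum(sd(-7,7,-130,-55),sd(-19,19,-137,-123)))
Q=A[(A[:,2]>266)&(A[:,2]<286)]
# containment + coverage: model sample -> nearest point
from scipy.spatial import cKDTree
g=np.array([(a,b) for a in range(-33,34,6) for b in range(-54,115,6) if not(abs(a)<24 and 6<b<54)]+[(a,-130) for a in range(-18,19,6)],float)
t=cKDTree(Q[:,:2])
def full(x):
    c,s=np.cos(x[2]),np.sin(x[2]); w=g@np.array([[c,s],[-s,c]])+x[:2]
    return np.r_[np.minimum(res(x),15)/np.sqrt(len(Q)),np.minimum(t.query(w)[0],15)/np.sqrt(len(g))]
for x0 in ([622,38,.19],[626,34,.15],[618,40,.23]):
    o=least_squares(full,x0,diff_step=1e-3,x_scale=[1,1,.01]);x=o.x
    c,s=np.cos(x[2]),np.sin(x[2]);R=np.array([[c,-s],[s,c]])
    print('disp',x,o.cost,'spout',R@[-100,-30]+x[:2],'handle',R@[0,-115]+x[:2])
E
```

```text
scene pot pts 714 z max [141.16842967 161.6030869  164.02529881] rgb [ 59.28291317  83.58543417 107.8907563 ]
circle [ 544.55714258 -325.67366581]
ext 510.5133224066741 579.8692099823937 -360.4862265607045 -291.5012227988765
shelf z 102.24949100107563
side pot pts 569 z max [141.41093877 158.16207705 159.82313699] rgb [ 53.67486819  86.64499121 116.44815466]
circle [ 541.94272548 -324.13535907]
ext 510.7511694972637 572.9641474752898 -360.64954733165087 -286.7267150143632
shelf z 100.93735112693236
deck 3452 ((623.1002807617188, 29.599952697753906), (74.3499526977539, 255.2396697998047), 11.3201322555542)
spout 555 ((570.7645263671875, 60.644256591796875), (160.60423278808594, 172.67535400390625), 11.73869800567627)
disp [6.22176469e+02 3.76064843e+01 2.05098852e-01] 0.6821922273101458 spout [530.38230114 -12.13113548] handle [645.59782178 -74.98321424]
disp [6.21931607e+02 3.70418358e+01 2.06621128e-01] 0.6668030122346925 spout [530.21326037 -12.8354624 ] handle [645.5243257  -75.51207855]
disp [6.21429479e+02 3.83803402e+01 2.18968250e-01] 0.6514804064324382 spout [530.33394913 -12.62558487] handle [646.41008105 -73.87369992]
```

View pics/crop.png

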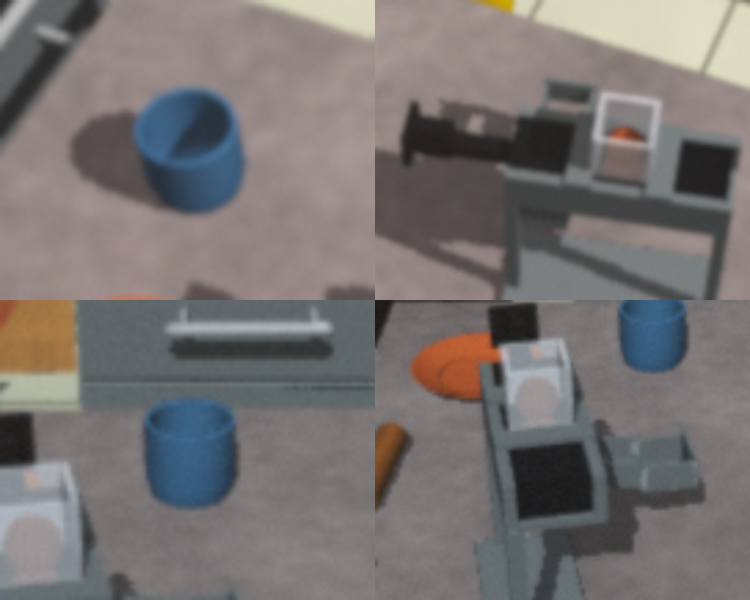

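The close crop confirms the blue pot: upright, open at the top and empty. Measured positions in mm:

| Point | x | y | z |
|---|---|---|---|
| Pot | 543 | -325 | shelf at 102 |
| Spout | 530 | -12 | – |
| Handle | 646 | -75 | 264 |

The dispenser yaw is about 0.205. The heights and sizes agree with the description. I'm moving the arm over to the pot now.

```bash
python3 -m jog '[0.35,-0.9,0.25,0,0,1,1, 0.35,-0.9,0.25,0,0,1,1, 0.35,-0.9,0.25,0,0,1,1, 0.35,-0.9,0.25,0,0,1,1, 0.35,-0.9,0.25,0,0,1,1]' 15
python3 -m jog '[0.35,-0.9,0,0,0,1,1, 0.35,-0.9,0,0,0,0,1, 0.35,-0.9,0,0,0,0,1, 0.35,-0.9,0,0,0,0,1, 0.35,-0.9,0,0,0,0,1]'
```

```text
clock: 1.47
position: [245.3, 444.3, 265.0]
ee_rot: [-3.141, 0.0, -3.01]
force: [0.5, -0.5, 0.2]
opening: 95.0
grip_force: 0.0
clock: 1.88
position: [315.3, 264.3, 265.0]
ee_rot: [3.141, 0.001, -2.934]
force: [0.6, -0.4, 0.3]
opening: 95.1
grip_force: 0.0
```

```bash
python3 -m jog '[0.35,-0.9,0,0,0,0,1, 0.35,-0.9,0,0,0,0,1, 0.35,-0.9,0,0,0,0,1, 0.35,-0.9,0,0,0,0,1, 0.35,-0.9,0,0,0,0,1]'
python3 -m jog '[0.35,-0.9,0,0,0,0,1, 0.35,-0.9,0,0,0,0,1, 0.35,-0.9,0,0,0,0,1, 0.35,-0.9,0,0,0,0,1, 0.35,-0.9,0,0,0,0,1]'
python3 -m jog '[0.2,-0.7,0,0,0,0,1, 0.2,-0.7,0,0,0,0,1, 0,0,0,0,0,0,1, 0,0,0,0,0,0,1, 0,0,0,0,0,0,1]'
python3 - <<'E'
from h import *
c=cam('wrist'); save(c,'w1.png'); W=world(c); print(c['origin'],c['rotation'])
for k in ['pot','spout','dispenser','handle','pot_rim']: print(k,[(round(d['score'],2),np.round(d['position']).tolist()) for d in env.place_of(k,'wrist')])
np.savez('/tmp/w1.npz',W=W,p=c['pixels'])
m=(np.hypot(W[...,0]-543,W[...,1]+326)<60)&(W[...,2]>154)&(W[...,2]<168); Q=W[m]
if len(Q): print(len(Q),cv2.minEnclosingCircle(Q[:,:2].astype(np.float32)))
E
```

```text
clock: 2.3
position: [385.4, 84.1, 265.1]
ee_rot: [-3.141, 0.002, -2.934]
force: [0.7, -0.1, 0.8]
opening: 95.0
grip_force: 0.0
clock: 2.72
position: [455.4, -96.2, 265.0]
ee_rot: [-3.141, 0.001, -2.935]
force: [-0.1, 0.5, 0.8]
opening: 95.2
grip_force: 0.0
clock: 3.13
position: [470.9, -149.7, 264.5]
ee_rot: [3.141, -0.0, -2.935]
force: [-0.2, 0.3, -0.1]
opening: 95.2
grip_force: 0.0
[ 405.58035497 -162.88169245  433.72300134] [-2.44205169e-01 -5.52026717e-05  1.77850110e+00]
pot [(0.82, [317.0, -183.0, 4.0]), (0.71, [545.0, -320.0, 100.0])]
spout []
dispenser []
handle []
pot_rim [(0.6, [315.0, -184.0, 60.0]), (0.59, [545.0, -323.0, 161.0])]
772 ((543.2236938476562, -324.4716491699219), 33.07246017456055)
```

View pics/w1.png

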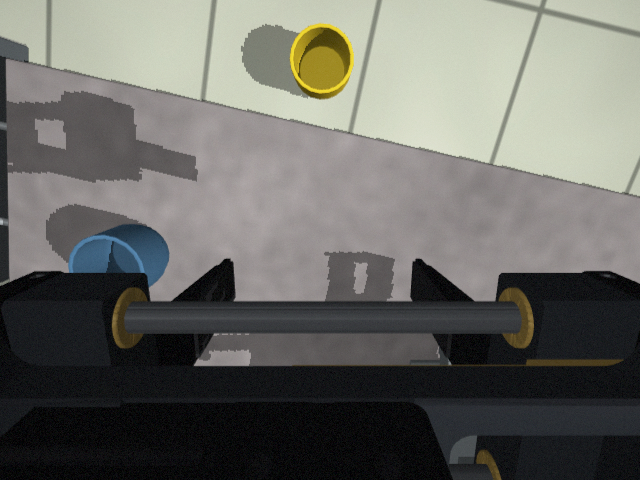

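The wrist view shows the blue pot at about (115,258) and the yellow one at (322,60). The rim fit gives centre (543,-324.5) and radius 33, which matches the pot.

```bash
python3 -m jog '[0.36,-0.87,0,0,0,0,1, 0.36,-0.87,0,0,0,0,1, 0.36,-0.87,0,0,0,0,1, 0.36,-0.87,0,0,0,0,1, 0.36,-0.87,0,0,0,0,1]'
python3 -m jog '[0,0,0,0,0,0,1, 0,0,-0.8,0,0,0,1, 0,0,-0.8,0,0,0,1, 0,0,-0.8,0,0,0,1, 0,0,0,0,0,0,1]'
```

```text
clock: 3.85
position: [543.8, -325.1, 264.8]
ee_rot: [-3.141, 0.0, -2.934]
force: [1.3, 0.4, -0.2]
opening: 95.2
grip_force: 0.0
clock: 4.27
position: [539.4, -320.5, 160.5]
ee_rot: [3.131, -0.009, -2.934]
force: [-0.8, 0.9, -0.7]
opening: 94.8
grip_force: 0.0
```

```bash
python3 -m jog '[0,0,0,0,0,0,1, 0,0,0,0,0,0,1, 0,0,0,0,0,0,1, 0,0,0,0,0,0,1, 0,0,0,0,0,0,1]'; python3 -c "
from cell import env
s=env.state();print(s['qpos'],s['joint_efforts'],s['force'])"
```

```text
clock: 4.68
position: [544.1, -324.6, 171.2]
ee_rot: [-3.139, 0.003, -2.934]
force: [0.1, 0.3, 0.1]
opening: 95.2
grip_force: 0.0
[-6.22577887e-01  1.16004701e-01  1.73313712e+00  1.64828619e-05
  1.28866306e+00 -2.40074191e+00] [ 3.77060648e-02 -4.05340755e+01 -3.51842809e+01 -8.04830831e-02
  2.03983672e-02 -2.15886423e-06] [0.10664471 0.30463244 0.0955767 ]
```

```bash
python3 -m jog '[0,0,-0.25,0,0,0,1, 0,0,-0.25,0,0,0,1, 0,0,-0.25,0,0,0,1, 0,0,-0.2,0,0,0,1, 0,0,0,0,0,0,1]'
python3 -m jog '[0,0,0,0,0,0,0.2, 0,0,0,0,0,0,0.2, 0,0,0,0,0,0,0.2, 0,0,0,0,0,0,0.2, 0,0,0,0,0,0,0.2]' 15
python3 -m jog '[0,0,0,0,0,0,0.2, 0,0,0,0,0,0,0.2, 0,0,0,0,0,0,0.2, 0,0,0,0,0,0,0.2, 0,0,0,0,0,0,0.2]' 15
```

```text
clock: 5.1
position: [541.4, -322.9, 126.8]
ee_rot: [3.137, -0.004, -2.934]
force: [-0.3, 0.6, -0.6]
opening: 94.9
grip_force: 0.0
clock: 5.52
position: [543.5, -324.3, 131.3]
ee_rot: [-3.141, 0.001, -2.934]
force: [-0.7, 0.2, -0.0]
opening: 67.2
grip_force: 0.0
clock: 5.93
position: [543.6, -324.5, 131.3]
ee_rot: [-3.14, 0.001, -2.934]
force: [1.4, -1.9, 3.3]
opening: 64.5
grip_force: 15.0
```

```bash
python3 -m jog '[0,0,0.05,0,0,0,0.2, 0,0,0.1,0,0,0,0.2, 0,0,0.2,0,0,0,0.2, 0,0,0.2,0,0,0,0.2, 0,0,0,0,0,0,0.2]' 20
python3 -m jog '[-0.1,0.25,0,0,0,0,0.2, -0.2,0.5,0,0,0,0,0.2, -0.25,0.63,0,0,0,0,0.2, -0.25,0.63,0,0,0,0,0.2, -0.25,0.63,0,0,0,0,0.2]'
python3 -m jog '[-0.25,0.63,0,0,0,0,0.2, -0.25,0.63,0,0,0,0,0.2, -0.25,0.63,0,0,0,0,0.2, -0.25,0.63,0,0,0,0,0.2, -0.25,0.63,0,0,0,0,0.2]'
python3 -m jog '[-0.25,0.63,0,0,0,0,0.2, -0.25,0.63,0,0,0,0,0.2, -0.2,0.5,0,0,0,0,0.2, -0.1,0.25,0,0,0,0,0.2, 0,0,0,0,0,0,0.2]'
python3 -m jog '[0,0,0,0,0,0,0.2, 0,0,0,0,0,0,0.2, 0,0,0,0,0,0,0.2, 0,0,0,0,0,0,0.2, 0,0,0,0,0,0,0.2]'
```

```text
clock: 6.35
position: [544.0, -324.6, 155.0]
ee_rot: [-3.139, 0.002, -2.934]
force: [-0.4, -0.4, -1.2]
opening: 64.3
grip_force: 20.0
clock: 6.77
position: [499.9, -216.7, 152.1]
ee_rot: [3.14, -0.001, -2.935]
force: [-0.1, 0.1, -3.1]
opening: 64.3
grip_force: 20.0
clock: 7.18
position: [449.7, -90.7, 152.2]
ee_rot: [3.141, -0.001, -2.935]
force: [-0.3, 0.0, -2.8]
opening: 64.2
grip_force: 20.0
clock: 7.6
position: [417.9, -10.3, 152.2]
ee_rot: [3.141, -0.0, -2.932]
force: [1.3, 0.0, -2.5]
opening: 64.2
grip_force: 20.0
clock: 8.02
position: [419.4, -12.7, 152.6]
ee_rot: [3.142, -0.0, -2.936]
force: [0.3, -0.2, -2.5]
opening: 64.4
grip_force: 20.0
```

```bash
python3 -m jog '[0.05,-0.1,-0.1,0,0,0,0.2, 0.05,-0.15,-0.1,0,0,0,0.2, 0.1,-0.15,-0.1,0,0,0,0.2, 0.05,-0.1,-0.1,0,0,0,0.2, 0,0,0,0,0,0,0.2]'
python3 -m jog '[0,0,0,0,0,0,0.2, 0,0,0,0,0,0,0.2, 0,0,0,0,0,0,0.2, 0,0,0,0,0,0,0.2, 0,0,0,0,0,0,0.2]'
python3 - <<'E'
from h import *
for n in ['wrist','side','scene']:
    c=cam(n); W=world(c)
    if n=='side': save(c,'s2.png')
    for k in ['spout','dispenser','handle','pot','pot_rim']: print(n,k,[(round(d['score'],2),np.round(d['position']).tolist()) for d in env.place_of(k,n)])
    for z0,z1,nm in [(186,206,'spouttop')]:
        m=(abs(W[...,2]-196)<8)&(np.hypot(W[...,0]-530,W[...,1]+12)<45)
        Q=W[m]; 
        if len(Q)>20: print(nm,len(Q),Q.mean(0),cv2.minAreaRect(Q[:,:2].astype(np.float32)))
E
```

```text
clock: 8.43
position: [428.9, -32.9, 135.3]
ee_rot: [3.141, -0.002, -2.936]
force: [-0.8, 0.3, -2.5]
opening: 64.2
grip_force: 20.0
clock: 8.85
position: [429.2, -31.9, 136.9]
ee_rot: [-3.141, 0.0, -2.934]
force: [1.4, -0.2, -2.6]
opening: 64.2
grip_force: 20.0
wrist spout []
wrist dispenser []
wrist handle []
wrist pot [(0.79, [312.0, -183.0, 2.0]), (0.78, [429.0, -28.0, 106.0])]
wrist pot_rim [(0.88, [317.0, -186.0, 56.0]), (0.8, [431.0, -29.0, 167.0])]
side spout [(0.85, [528.0, -12.0, 169.0])]
side dispenser [(0.55, [619.0, 36.0, 102.0])]
side handle [(0.81, [647.0, -78.0, 264.0])]
side pot [(0.78, [427.0, -33.0, 110.0]), (0.77, [317.0, -182.0, 4.0]), (0.4, [603.0, -1.0, -1.0])]
side pot_rim [(0.68, [318.0, -187.0, 61.0])]
spouttop 184 [537.82637716  -7.53440715 191.83042069] ((538.3263549804688, -8.21023178100586), (65.2548599243164, 49.45516586303711), 11.52329158782959)
scene spout [(0.91, [528.0, -12.0, 171.0])]
scene dispenser [(0.74, [622.0, 40.0, 101.0]), (0.65, [431.0, -28.0, 106.0])]
scene handle [(0.77, [642.0, -74.0, 262.0])]
scene pot [(0.69, [316.0, -184.0, 2.0]), (0.63, [430.0, -29.0, 109.0])]
scene pot_rim [(0.56, [430.0, -34.0, 164.0]), (0.48, [317.0, -183.0, 59.0]), (0.27, [616.0, 72.0, 279.0])]
spouttop 95 [514.13816146 -14.91632407 193.39727078] ((519.81103515625, -13.573659896850586), (29.711977005004883, 45.627899169921875), 16.6705379486084)
```

View pics/s2.png

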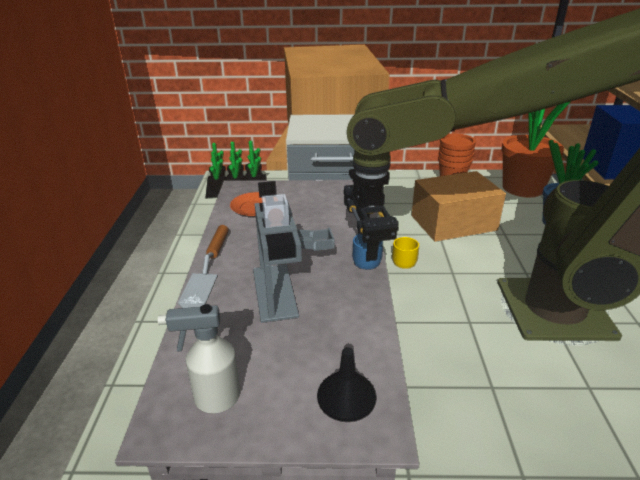

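The pot is held upright in front of the spout: pot at (368,255), spout tray at (318,240), line of approach clear. I'll slide it in slowly.

```bash
python3 -m jog '[0,0,-0.05,0,0,0,0.2, 0.1,0.02,0,0,0,0,0.2, 0.2,0.04,0,0,0,0,0.2, 0.25,0.05,0,0,0,0,0.2, 0.25,0.05,0,0,0,0,0.2]'
python3 -m jog '[0.25,0.05,0,0,0,0,0.2, 0.25,0.05,0,0,0,0,0.2, 0.25,0.05,0,0,0,0,0.2, 0.25,0.05,0,0,0,0,0.2, 0.25,0.05,0,0,0,0,0.2]'
python3 -m jog '[0.2,0.04,0,0,0,0,0.2, 0.15,0.03,0,0,0,0,0.2, 0.1,0.02,0,0,0,0,0.2, 0,0,0,0,0,0,0.2, 0,0,0,0,0,0,0.2]'
```

```text
clock: 10.17
position: [462.2, -25.5, 134.7]
ee_rot: [-3.141, 0.001, -2.935]
force: [-0.1, 0.1, -3.2]
opening: 64.5
grip_force: 20.0
clock: 10.58
position: [512.2, -15.4, 134.5]
ee_rot: [3.142, -0.0, -2.934]
force: [0.6, 0.1, -3.5]
opening: 64.1
grip_force: 20.0
clock: 11.0
position: [529.0, -12.0, 134.5]
ee_rot: [3.142, -0.001, -2.934]
force: [-0.1, 0.2, -3.9]
opening: 64.3
grip_force: 20.0
```

```bash
python3 -m jog '[0,0,-0.02,0,0,0,0.2, 0,0,-0.03,0,0,0,0.2, 0,0,-0.03,0,0,0,0.2, 0,0,0,0,0,0,0.2, 0,0,0,0,0,0,0.2]' 5
python3 -m jog '[0,0,0,0,0,0,0.45, 0,0,0,0,0,0,0.5, 0,0,0,0,0,0,0.6, 0,0,0,0,0,0,0.75, 0,0,0,0,0,0,0.75]'
python3 -m jog '[0,0,0,0,0,0,0.75, -0.1,-0.02,0,0,0,0,0.75, -0.2,-0.04,0,0,0,0,0.75, -0.3,-0.06,0,0,0,0,0.75, -0.3,-0.06,0,0,0,0,0.75]'
python3 -m jog '[-0.4,-0.08,0,0,0,0,0.75, -0.4,-0.08,0,0,0,0,0.75, -0.4,-0.08,0,0,0,0,0.75, -0.4,-0.08,0,0,0,0,0.75, -0.4,-0.08,0,0,0,0,0.75]'
python3 - <<'E'
from h import *
for n in ['wrist','side','scene']:
    c=cam(n); W=world(c)
    if n=='side': cv2.imwrite('pics/s3.png',cv2.resize(c['pixels'][180:320,230:410,::-1],(720,560)))
    p=c['pixels'].astype(int); b=(p[...,2]>p[...,0]+25)&(np.hypot(W[...,0]-529,W[...,1]+12)<60)&(W[...,2]>108)&(W[...,2]<163)
    Q=W[b]; print(n,len(Q))
    if len(Q)>30:
        from scipy.optimize import least_squares
        print(least_squares(lambda x:np.hypot(Q[:,0]-x[0],Q[:,1]-x[1])-33,[529,-12],loss='soft_l1').x,Q[:,2].max())
    print([(round(d['score'],2),np.round(d['position']).tolist()) for d in env.place_of('pot',n)],[(round(d['score'],2),np.round(d['position']).tolist()) for d in env.place_of('spout',n)])
E
```

```text
clock: 11.42
position: [529.0, -12.1, 131.4]
ee_rot: [3.142, -0.0, -2.935]
force: [-0.1, -0.8, -1.9]
opening: 65.1
grip_force: 5.0
clock: 11.83
position: [529.4, -12.1, 131.8]
ee_rot: [-3.141, 0.001, -2.934]
force: [0.9, -0.1, 0.6]
opening: 81.5
grip_force: 0.0
clock: 12.25
position: [492.2, -19.4, 131.3]
ee_rot: [3.141, -0.001, -2.934]
force: [-0.6, -0.7, 0.4]
opening: 83.0
grip_force: 0.0
clock: 12.67
position: [411.7, -35.4, 131.2]
ee_rot: [3.141, -0.0, -2.934]
force: [-0.5, -0.5, -0.7]
opening: 83.4
grip_force: 0.0
wrist 0
[(0.94, [316.0, -184.0, 5.0])] []
side 665
[527.49834293 -12.419476  ] 161.33575868909702
[(0.97, [317.0, -181.0, 4.0]), (0.79, [528.0, -12.0, 104.0]), (0.51, [711.0, -288.0, 104.0]), (0.34, [644.0, -77.0, 263.0])] [(0.83, [529.0, -14.0, 170.0]), (0.5, [785.0, 9.0, 102.0])]
scene 2
[(0.8, [315.0, -183.0, 1.0])] [(0.9, [527.0, -10.0, 171.0])]
```

View pics/s3.png

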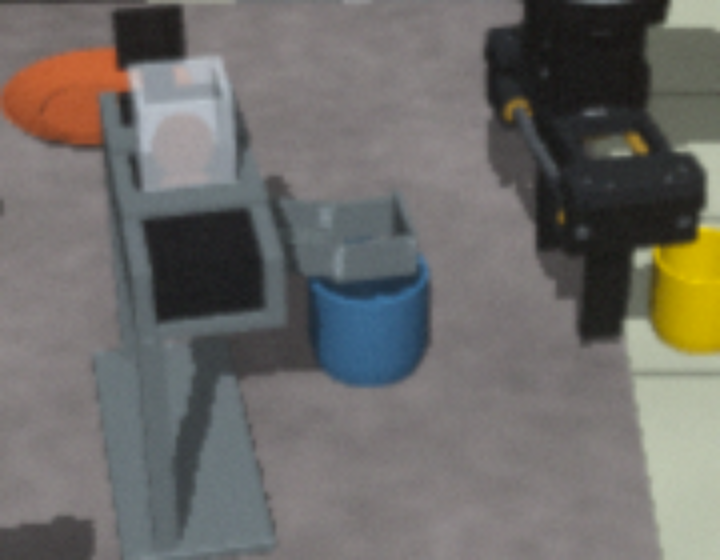

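The pot stands upright under the spout at crop pixel (370,320), about 1 mm off axis. Next I rise, turn the tool a quarter turn and go above the handle.

```bash
python3 -m jog '[-0.1,0,0.9,0,0,-0.98,0.4, 0,0,0.9,0,0,-0.98,0.4, 0,0,0.9,0,0,-0.98,0.4, 0,0,0.9,0,0,-0.98,0.4, 0,0,0.9,0,0,-0.98,0.4]'
python3 -m jog '[0.2,-0.1,0.3,0,0,-0.98,0.4, 0.3,-0.2,0.3,0,0,-0.98,0.4, 0.4,-0.2,0.3,0,0,-0.98,0.4, 0.4,-0.2,0,0,0,-0.98,0.4, 0.4,-0.2,0,0,0,-0.98,0.4]'
python3 -m jog '[0.4,-0.2,0,0,0,-0.98,0.4, 0.4,-0.2,0,0,0,-0.98,0.4, 0.4,-0.2,0,0,0,-0.98,0.4, 0.4,-0.2,0,0,0,-0.98,0.4, 0.4,-0.2,0,0,0,-0.98,0.4]'
python3 -m jog '[0.4,0,0,0,0,-0.98,0.4, 0.4,0,0,0,0,-0.98,0.4, 0.4,0,0,0,0,-0.98,0.4, 0.3,0,0,0,0,-0.98,0.4, 0,0,0,0,0,-0.98,0.4]'
```

```text
clock: 13.53
position: [409.2, -35.1, 313.2]
ee_rot: [3.142, -0.0, 2.953]
force: [0.7, 0.1, -0.4]
opening: 66.7
grip_force: 0.0
clock: 13.95
position: [478.7, -71.7, 348.7]
ee_rot: [3.141, 0.002, 2.561]
force: [0.2, -0.9, 0.1]
opening: 66.6
grip_force: 0.0
clock: 14.37
position: [558.4, -111.6, 346.9]
ee_rot: [-3.141, -0.001, 2.169]
force: [0.5, 0.2, 0.1]
opening: 66.7
grip_force: 0.0
clock: 14.78
position: [619.1, -111.1, 345.9]
ee_rot: [-3.14, -0.001, 1.778]
force: [-0.7, -0.2, -0.2]
opening: 66.6
grip_force: 0.0
```

```bash
python3 -m jog '[0,0,0,0,0,0,0.4, 0,0,0,0,0,0,0.4, 0,0,0,0,0,0,0.4, 0,0,0,0,0,0,0.4, 0,0,0,0,0,0,0.4]'
python3 - <<'E'
from h import *
a=.205;R=np.array([[np.cos(a),-np.sin(a)],[np.sin(a),np.cos(a)]])
for n in ['wrist','side','scene']:
    c=cam(n); W=world(c)
    if n=='wrist': save(c,'w4.png')
    print(n,[(round(d['score'],2),np.round(d['position']).tolist()) for d in env.place_of('handle',n)])
    L=(W[...,:2]-[622,37.8])@R
    m=(abs(W[...,2]-276)<7)&(L[...,1]<-85)&(L[...,1]>-150)&(abs(L[...,0])<30)
    for y0 in range(-145,-85,8):
        k=m&(abs(L[...,1]-y0)<4)
        if k.sum()>3: print(y0,k.sum(),np.round([L[k][:,0].min(),L[k][:,0].max(),np.median(W[k][:,2])],1))
    if m.sum(): print('ymin',L[m][:,1].min())
E
```

```text
clock: 15.2
position: [617.0, -111.3, 347.6]
ee_rot: [3.141, 0.0, 1.781]
force: [0.7, -0.3, -0.7]
opening: 66.7
grip_force: 0.0
wrist [(0.93, [647.0, -73.0, 262.0])]
-137 99 [-18.4  18.  275.9]
-129 494 [-19.   19.2 276.3]
-121 214 [ -7.1   6.8 276.4]
-113 222 [ -7.2   6.5 276.4]
-105 235 [ -7.2   7.  276.5]
-97 114 [ -7.2   6.6 275.9]
ymin -134.913547435972
side [(0.66, [643.0, -74.0, 263.0])]
-137 7 [-16.7  16.2 274.5]
-129 48 [-20.7  16.7 274.8]
-121 17 [ -8.4  12.8 275.3]
-113 8 [ -5.7   3.  276.1]
-105 14 [ -9.    4.6 276.3]
-97 23 [ -8.2   4.7 273.4]
ymin -136.24292260588834
scene [(0.57, [644.0, -73.0, 265.0])]
-137 25 [-22.5  18.  276.6]
-129 49 [-16.9  19.3 277.4]
-121 27 [ -6.3   7.6 278.4]
-113 27 [ -7.6   8.4 277. ]
-105 31 [ -7.8   7.2 278.2]
-97 9 [ -6.1   5.7 273.8]
ymin -136.21124650719716
```

View pics/w4.png

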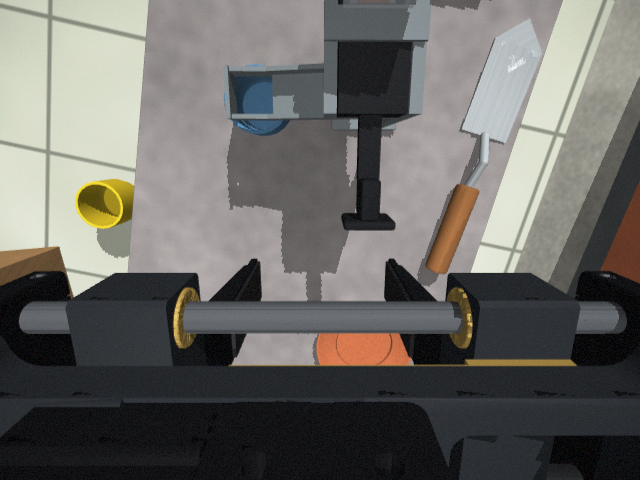

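The wrist view shows the T handle at (370,190), with its axis straight in the picture. It measures 14 mm thick with a 38 mm plate and its top at z 276. The handle point is (645.5,-75). The pot sits under the spout at (258,95).

```bash
python3 -m jog '[0.1,0.13,0,0,0,0,0.4, 0.2,0.26,0,0,0,0,0.4, 0.2,0.26,0,0,0,0,0.4, 0.15,0.2,0,0,0,0,0.4, 0.06,0.07,0,0,0,0,0.4]'
python3 -m jog '[0,0,-0.2,0,0,0,0.4, 0,0,-0.4,0,0,0,0.4, 0,0,-0.4,0,0,0,0.4, 0,0,-0.3,0,0,0,0.4, 0,0,-0.1,0,0,0,0.4]'
python3 -m jog '[0,0,0,0,0,0,0.4, 0,0,0,0,0,0,0.4, 0,0,0,0,0,0,0.4, 0,0,0,0,0,0,0.4, 0,0,0,0,0,0,0.4]'
```

```text
clock: 15.92
position: [646.6, -72.5, 347.1]
ee_rot: [-3.141, -0.001, 1.783]
force: [-0.3, -0.4, -0.6]
opening: 66.8
grip_force: 0.0
clock: 16.33
position: [644.3, -74.3, 287.9]
ee_rot: [-3.137, -0.002, 1.781]
force: [-0.4, 0.9, -1.6]
opening: 66.7
grip_force: 0.0
clock: 16.75
position: [645.9, -74.6, 292.7]
ee_rot: [3.14, 0.001, 1.781]
force: [-0.8, -0.8, 0.4]
opening: 66.6
grip_force: 0.0
```

```bash
python3 -m jog '[0,0,-0.2,0,0,0,0.4, 0,0,-0.3,0,0,0,0.4, 0,0,-0.3,0,0,0,0.4, 0,0,-0.25,0,0,0,0.4, 0,0,-0.1,0,0,0,0.4]'
python3 -m jog '[0,0,0,0,0,0,0.4, 0,0,0,0,0,0,0, 0,0,0,0,0,0,-0.3, 0,0,0,0,0,0,-0.6, 0,0,0,0,0,0,-0.8]' 10
python3 -m jog '[0,0,0,0,0,0,-1, 0,0,0,0,0,0,-1, 0,0,0,0,0,0,-1, 0,0,0,0,0,0,-1, 0,0,0,0,0,0,-1]' 40
```

```text
clock: 17.17
position: [644.2, -74.2, 241.6]
ee_rot: [-3.137, -0.002, 1.781]
force: [0.1, -0.1, -0.6]
opening: 66.6
grip_force: 0.0
clock: 17.58
position: [645.9, -74.6, 246.4]
ee_rot: [3.14, 0.001, 1.781]
force: [-1.1, -0.8, 0.1]
opening: 45.0
grip_force: 0.0
clock: 18.0
position: [644.3, -74.7, 245.5]
ee_rot: [-3.138, -0.0, 1.781]
force: [-3.5, -0.3, 0.2]
opening: 14.0
grip_force: 40.0
```

```bash
python3 -m jog '[0.014,-0.07,0,0,0,0,-1, 0.03,-0.14,0,0,0,0,-1, 0.03,-0.14,0,0,0,0,-1, 0.03,-0.14,0,0,0,0,-1, 0.03,-0.14,0,0,0,0,-1]'
python3 -m jog '[0.03,-0.14,0,0,0,0,-1, 0.03,-0.14,0,0,0,0,-1, 0.03,-0.14,0,0,0,0,-1, 0.03,-0.14,0,0,0,0,-1, 0.03,-0.14,0,0,0,0,-1]'
python3 -m jog '[0.02,-0.08,0,0,0,0,-1, 0.01,-0.03,0,0,0,0,-1, 0,0,0,0,0,0,-1, 0,0,0,0,0,0,-1, 0,0,0,0,0,0,-1]'
```

```text
clock: 18.42
position: [649.2, -97.7, 245.4]
ee_rot: [-3.138, -0.005, 1.781]
force: [-8.3, 6.4, 2.4]
opening: 13.7
grip_force: 40.0
clock: 18.83
position: [654.9, -125.1, 245.4]
ee_rot: [-3.137, -0.006, 1.781]
force: [-9.9, 9.2, 3.7]
opening: 13.7
grip_force: 40.0
clock: 19.25
position: [656.0, -129.9, 245.4]
ee_rot: [-3.137, -0.005, 1.781]
force: [-9.5, 7.0, 2.5]
opening: 14.2
grip_force: 40.0
```

```bash
python3 -m jog '[0.01,-0.05,0,0,0,0,-1, 0.01,-0.05,0,0,0,0,-1, 0.01,-0.03,0,0,0,0,-1, 0,0,0,0,0,0,-1, 0,0,0,0,0,0,-1]'
python3 -m jog '[0,0,0,0,0,0,-1, 0,0,0,0,0,0,-1, 0,0,0,0,0,0,-1, 0,0,0,0,0,0,-1, 0,0,0,0,0,0,-1]'
python3 - <<'E'
from h import *
for n in ['scene','side']:
    c=cam(n)
    if n=='side': cv2.imwrite('pics/s5.png',cv2.resize(c['pixels'][180:320,230:410,::-1],(720,560)))
    for k in ['handle','ball_low_center','ball_top_center']: print(n,k,[(round(d['score'],2),np.round(d['position']).tolist()) for d in env.place_of(k,n)])
E
```

```text
clock: 19.67
position: [656.7, -133.5, 245.4]
ee_rot: [-3.136, -0.009, 1.782]
force: [-12.4, 11.2, 4.5]
opening: 13.8
grip_force: 40.0
clock: 20.08
position: [656.7, -133.6, 245.4]
ee_rot: [-3.136, -0.008, 1.782]
force: [-12.3, 10.7, 3.9]
opening: 13.8
grip_force: 40.0
scene handle [(0.84, [655.0, -133.0, 263.0])]
scene ball_low_center [(0.37, [708.0, -284.0, 102.0])]
scene ball_top_center [(0.66, [623.0, 39.0, 102.0]), (0.49, [613.0, 69.0, 285.0])]
side handle [(0.58, [659.0, -136.0, 262.0])]
side ball_low_center []
side ball_top_center [(0.68, [530.0, -10.0, 162.0]), (0.62, [528.0, -13.0, 103.0]), (0.37, [601.0, -1.0, -1.0])]
```

View pics/s5.png

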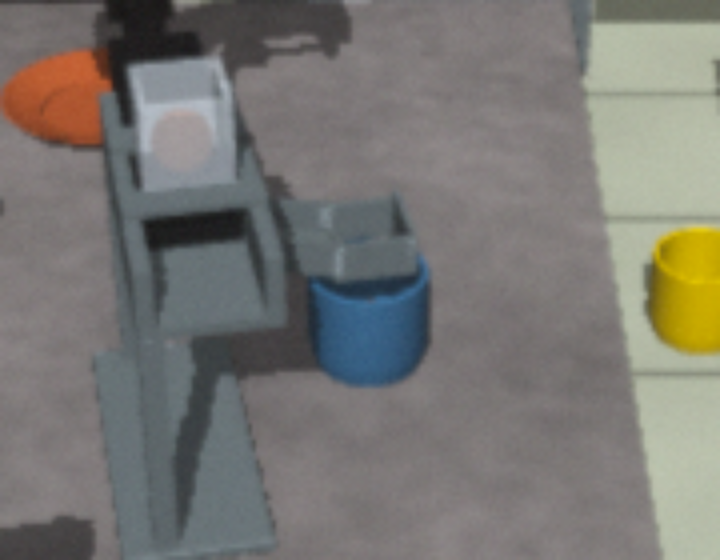

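The slide looks fully out and the upper ball is still in the hopper at (185,140). I'll check it is firmly at the stop with a small further pull.

```bash
python3 -m jog '[0.01,-0.04,0,0,0,0,-1, 0.01,-0.03,0,0,0,0,-1, 0,0,0,0,0,0,-1, 0,0,0,0,0,0,-1, 0,0,0,0,0,0,-1]'
python3 -m jog '[0,0,0,0,0,0,-1, 0,0,0,0,0,0,-1, 0,0,0,0,0,0,-1, 0,0,0,0,0,0,-1, 0,0,0,0,0,0,-1]'
```

```text
clock: 20.9
position: [656.8, -133.8, 245.3]
ee_rot: [-3.135, -0.014, 1.783]
force: [-14.4, 17.4, 5.6]
opening: 13.9
grip_force: 40.0
clock: 21.32
position: [656.8, -133.9, 245.3]
ee_rot: [-3.135, -0.014, 1.783]
force: [-15.2, 17.3, 6.0]
opening: 13.8
grip_force: 40.0
```

The force rose with almost no motion, so the slide is at its stop. Easing it home slowly.

```bash
python3 -m jog '[-0.01,0.05,0,0,0,0,-1, -0.02,0.1,0,0,0,0,-1, -0.03,0.12,0,0,0,0,-1, -0.03,0.12,0,0,0,0,-1, -0.03,0.12,0,0,0,0,-1]'
python3 -m jog '[-0.03,0.12,0,0,0,0,-1, -0.03,0.12,0,0,0,0,-1, -0.03,0.12,0,0,0,0,-1, -0.03,0.12,0,0,0,0,-1, -0.03,0.12,0,0,0,0,-1]'
python3 -m jog '[-0.03,0.12,0,0,0,0,-1, -0.02,0.12,0,0,0,0,-1, -0.02,0.12,0,0,0,0,-1, -0.02,0.1,0,0,0,0,-1, -0.02,0.08,0,0,0,0,-1]'
python3 -m jog '[0,0.05,0,0,0,0,-1, 0,0.04,0,0,0,0,-1, 0,0,0,0,0,0,-1, 0,0,0,0,0,0,-1, 0,0,0,0,0,0,-1]'
python3 - <<'E'
from h import *
a=.205;R=np.array([[np.cos(a),-np.sin(a)],[np.sin(a),np.cos(a)]])
print((env.state()['position'][:2]-[644.3,-74.7])@R)
for n in ['scene','side']:
    c=cam(n); print(n,[(round(d['score'],2),np.round(d['position']).tolist()) for d in env.place_of('handle',n)])
E
```

```text
clock: 21.73
position: [653.3, -117.2, 245.4]
ee_rot: [-3.137, -0.006, 1.781]
force: [-7.9, 5.0, 2.4]
opening: 14.0
grip_force: 40.0
clock: 22.15
position: [648.3, -93.6, 245.4]
ee_rot: [-3.14, -0.005, 1.781]
force: [-3.2, 3.9, 1.7]
opening: 14.0
grip_force: 40.0
clock: 22.57
position: [644.4, -75.1, 245.5]
ee_rot: [-3.14, 0.003, 1.78]
force: [-1.3, -9.2, -0.0]
opening: 13.9
grip_force: 40.0
clock: 22.98
position: [644.5, -75.0, 245.5]
ee_rot: [-3.139, 0.008, 1.779]
force: [-4.4, -10.4, 0.0]
opening: 13.5
grip_force: 40.0
[ 0.09433213 -0.308187  ]
scene [(0.9, [642.0, -74.0, 264.0])]
side [(0.77, [644.0, -78.0, 262.0]), (0.55, [530.0, -16.0, 171.0]), (0.49, [622.0, 37.0, 103.0]), (0.47, [491.0, 343.0, 104.0])]
```

The slide is home and bearing on its inner stop. I'll release it and rise straight up.

```bash
python3 -m jog '[0,0,0,0,0,0,-0.5, 0,0,0,0,0,0,0, 0,0,0,0,0,0,0.3, 0,0,0,0,0,0,0.3, 0,0,0,0,0,0,0.3]' 5
python3 -m jog '[0,0,0.1,0,0,0,0.3, 0,0,0.3,0,0,0,0.3, 0,0,0.5,0,0,0,0.3, 0,0,0.8,0,0,0,0.3, 0,0,0.8,0,0,0,0.3]'
python3 -m jog '[-0.2,-0.5,0.3,0,0,0,0.3, -0.2,-0.5,0,0,0,0,0.3, -0.2,-0.3,0,0,0,0,0.3, 0,0,0,0,0,0,0.3, 0,0,0,0,0,0,0.3]'
python3 - <<'E'
from h import *
for n in ['wrist','side']:
    c=cam(n); save(c,'z_%s.png'%n); np.savez('/tmp/z_%s.npz'%n,W=world(c),p=c['pixels'])
    for k in ['handle','pot','ball_low_center','ball_top_center']: print(n,k,[(round(d['score'],2),np.round(d['position']).tolist()) for d in env.place_of(k,n)])
a=cv2.imread('pics/z_wrist.png');b=cv2.imread('pics/z_side.png')[180:320,230:410]
cv2.imwrite('pics/zz.png',np.hstack([cv2.resize(a[:300,100:500],(400,300)),cv2.resize(b,(386,300))]))
E
```

```text
clock: 23.6
position: [645.1, -70.2, 245.4]
ee_rot: [3.141, 0.0, 1.781]
force: [-0.4, 0.6, -0.2]
opening: 41.8
grip_force: 0.0
clock: 24.02
position: [644.5, -70.2, 346.5]
ee_rot: [-3.14, -0.001, 1.781]
force: [-0.2, -0.1, 1.3]
opening: 61.6
grip_force: 0.0
clock: 24.43
position: [620.4, -122.7, 357.3]
ee_rot: [-3.141, -0.001, 1.78]
force: [0.5, 0.5, -0.6]
opening: 61.9
grip_force: 0.0
wrist handle [(0.82, [650.0, -74.0, 263.0])]
wrist pot [(0.92, [528.0, -11.0, 103.0]), (0.77, [314.0, -182.0, 0.0])]
wrist ball_low_center [(0.65, [527.0, -10.0, 124.0])]
wrist ball_top_center []
side handle [(0.69, [646.0, -77.0, 264.0])]
side pot [(0.58, [318.0, -184.0, 1.0]), (0.56, [531.0, -13.0, 102.0])]
side ball_low_center []
side ball_top_center []
```

View pics/zz.png

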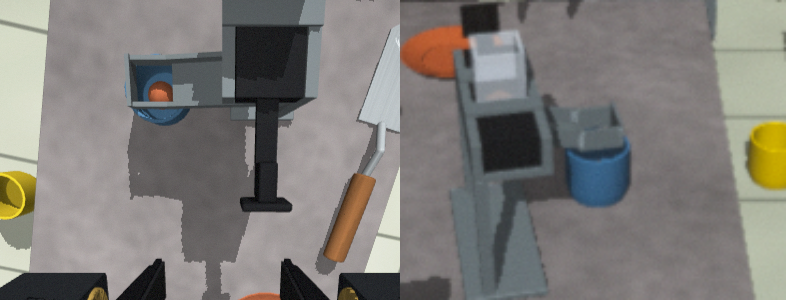

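The ball lies in the pot at (159,92), seen through the spout. The slide is home, the upper ball has dropped into the slide's pocket, and the robot touches nothing. Handing in.

```bash
python3 -c "
from cell import env
print(env.finish_job())"
```

```text
the job is handed in; nothing more can be done
None
```

The job is handed in, with no verdict returned: the pot stands about 1–2 mm off the spout axis with one ball in it, and the slide was drawn to its stop and eased home by hand; the upper ball has left the hopper for the slide's pocket (not seen there directly).

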